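# Stand up an alignment line on the optical rail, then unblock the laser

### The job

Set up the alignment line on the rail: the iris goes into the carrier nearest the laser, the lens into the middle one and the power head into the far one, each standing upright inside the carrier's seat and square to the beam, the power head with its blue window towards the laser. Keep the beam blocked while you work: leave the beam block where it stands in front of the laser until all three are in. Only then take it off the rail and stand it upright on a free spot of the table in front of the rail, on the robot's side, without disturbing the dropper bottle or the lens case.

Things in the scene. Friction and masses are not known exactly. Their poses are not given: they have to be found in the camera images.
- iris_center (a point): iris: thin black upright ring with a small hole and a short pale lever, on a small foot. Ring 38 mm across, 8 mm thick, top 42 mm above the underside; foot 14 (along the axis) x 22 mm, 6 mm high. Point: centre of the ring, 22 mm above the underside, over the middle of the foot; x is the optical axis (thin direction), z up. Loose, 0.05 kg.
- lens_center (a point): lens: round black mount with brass rings and greenish glass on both faces, on a black foot. 40 mm across, rim 14 mm thick (20 over the glass), top 48 mm above the underside; foot 24 (along the axis) x 32 mm, 6 mm high. Point: lens centre, 28 mm above the underside, over the middle of the foot; x is the optical axis (thin direction), z up. Loose, 0.09 kg.
- power_center (a point): power head: black disc 60 mm across, 22 mm thick, with a blue window ringed in white on one face and an 8 mm pin on top; disc top 61, pin top 80 mm above the underside; foot 22 (along the axis) x 30 mm, 6 mm high. Point: disc centre, 31 mm above the underside, over the middle of the foot; x is the optical axis (thin), the window on the -x face (starts towards the robot); z up. Loose, 0.21 kg.
- block_center (a point): beam block: black finned upright plate 24 mm thick, 50 mm wide, from 8 to 58 mm above its underside, on a round foot 24 mm across. It starts on the flat, lipless platform of the rail in front of the laser, 20 mm above the table. Point: centre of the plate, 33 mm above the underside, over the middle of the foot; x is the thin direction, z up. Loose, 0.19 kg.
- carrier_a: one of three alike aluminium carriers fixed on the rail beyond the beam block, 46 mm along the rail x 60 mm across, with a shallow dark-floored seat, 34 x 44 mm, inside a lip 5 mm high. Origin: centre of the seat floor, 20 mm above the table; x along the beam, away from the laser; z up. The letter does not tell the order along the rail.
- carrier_b: one of three alike aluminium carriers fixed on the rail beyond the beam block, 46 mm along the rail x 60 mm across, with a shallow dark-floored seat, 34 x 44 mm, inside a lip 5 mm high. Origin: centre of the seat floor, 20 mm above the table; x along the beam, away from the laser; z up. The letter does not tell the order along the rail.
- carrier_c: one of three alike aluminium carriers fixed on the rail beyond the beam block, 46 mm along the rail x 60 mm across, with a shallow dark-floored seat, 34 x 44 mm, inside a lip 5 mm high. Origin: centre of the seat floor, 20 mm above the table; x along the beam, away from the laser; z up. The letter does not tell the order along the rail.
- laser: fixed laser (black cylinder in an aluminium clamp, top 70 mm high) on its low dark rail, at the right; the rail runs to the left. Origin: on the table, under the exit face, on the rail's middle line; x along beam and rail, y to the robot's side. Rail 50 mm wide, 12 high, from x = -110 to 325 mm; block's platform at x = 50, carriers at about 130, 210, 290 (each within 10), all 60 mm wide across it.
- dropper_bottle: bystander: small amber dropper bottle with black top, 30 mm across, 88 mm tall, standing in the row with the optics. Origin: centre of its underside. Loose; to be left alone.
- lens_case: bystander: flat round white lens case, 57 mm across, 20 mm high, lying in the row with the optics. Origin: centre of its underside. Loose; to be left alone.
Mind the look-alikes: they are no part of the job. What is shaped like the part that bears iris_center but green or red is not meant.

How it is judged:
On the way:
1. iris, lens and power head stand in the near, middle and far carrier while the beam block still stands in front of the laser (x of iris_center in the frame of laser between 0.096 and 0.164 m and height (world z) of iris_center between 0.039 and 0.045 m and (horizontal distance between iris_center and carrier_a below 0.016 m or horizontal distance between iris_center and carrier_b below 0.016 m or horizontal distance between iris_center and carrier_c below 0.016 m) and angle between each of iris_center, lens_center, power_center's own z axis and vertical below 0.1 rad and angle between the x axis of each of iris_center, lens_center, power_center and the x axis of laser, either way round below 0.22 rad and x of lens_center in the frame of laser between 0.176 and 0.244 m and height (world z) of lens_center between 0.045 and 0.051 m and (horizontal distance between lens_center and carrier_a below 0.016 m or horizontal distance between lens_center and carrier_b below 0.016 m or horizontal distance between lens_center and carrier_c below 0.016 m) and x of power_center in the frame of laser between 0.256 and 0.324 m and height (world z) of power_center between 0.048 and 0.054 m and (horizontal distance between power_center and carrier_a below 0.016 m or horizontal distance between power_center and carrier_b below 0.016 m or horizontal distance between power_center and carrier_c below 0.016 m) and x of laser in the frame of power_center below 0 m and distance of block_center from where it was at the start of the episode below 0.012 m), for 0.2 s.
At the end, for the whole second after the job is handed in: Iris, lens, power head in the near, middle, far seat: down on the floor (3 mm), within 16 mm of its centre, upright (0.1 rad), square to the beam (0.22 rad), window to the laser. Beam block upright on the table, robot's side, over 50 mm from the rail's middle line. Bottle and case moved under 10 mm (x of iris_center in the frame of laser between 0.096 and 0.164 m and height (world z) of iris_center between 0.039 and 0.045 m and (horizontal distance between iris_center and carrier_a below 0.016 m or horizontal distance between iris_center and carrier_b below 0.016 m or horizontal distance between iris_center and carrier_c below 0.016 m) and angle between each of iris_center, lens_center, power_center, block_center's own z axis and vertical below 0.1 rad and angle between the x axis of each of iris_center, lens_center, power_center and the x axis of laser, either way round below 0.22 rad and x of lens_center in the frame of laser between 0.176 and 0.244 m and height (world z) of lens_center between 0.045 and 0.051 m and (horizontal distance between lens_center and carrier_a below 0.016 m or horizontal distance between lens_center and carrier_b below 0.016 m or horizontal distance between lens_center and carrier_c below 0.016 m) and x of power_center in the frame of laser between 0.256 and 0.324 m and height (world z) of power_center between 0.048 and 0.054 m and (horizontal distance between power_center and carrier_a below 0.016 m or horizontal distance between power_center and carrier_b below 0.016 m or horizontal distance between power_center and carrier_c below 0.016 m) and x of laser in the frame of power_center below 0 m and height (world z) of block_center between 0.03 and 0.036 m and y of block_center in the frame of laser above 0.05 m and distance of each of dropper_bottle, lens_case from where it was at the start of the episode below 0.01 m); the robot touches nothing.
It fails at once if the beam block is taken out of the beam (moved more than 12 mm) before iris, lens and power head all stand in their carriers (distance of block_center from where it was at the start of the episode above 0.012 m and not (x of iris_center in the frame of laser between 0.096 and 0.164 m and height (world z) of iris_center between 0.039 and 0.045 m and (horizontal distance between iris_center and carrier_a below 0.016 m or horizontal distance between iris_center and carrier_b below 0.016 m or horizontal distance between iris_center and carrier_c below 0.016 m) and angle between each of iris_center, lens_center, power_center's own z axis and vertical below 0.1 rad and angle between the x axis of each of iris_center, lens_center, power_center and the x axis of laser, either way round below 0.22 rad and x of lens_center in the frame of laser between 0.176 and 0.244 m and height (world z) of lens_center between 0.045 and 0.051 m and (horizontal distance between lens_center and carrier_a below 0.016 m or horizontal distance between lens_center and carrier_b below 0.016 m or horizontal distance between lens_center and carrier_c below 0.016 m) and x of power_center in the frame of laser between 0.256 and 0.324 m and height (world z) of power_center between 0.048 and 0.054 m and (horizontal distance between power_center and carrier_a below 0.016 m or horizontal distance between power_center and carrier_b below 0.016 m or horizontal distance between power_center and carrier_c below 0.016 m) and x of laser in the frame of power_center below 0 m)).
It fails at once if the dropper bottle is shoved or tipped (distance of dropper_bottle from where it was at the start of the episode above 0.01 m or angle between dropper_bottle's own z axis and vertical above 0.4 rad).
It fails at once if the lens case is shoved (distance of lens_case from where it was at the start of the episode above 0.01 m).
It also fails if it takes over 99 s, if anything falls off the work surface, if the arm or the gripper's body presses on something with over 40 N, if the wrist force passes 120 N, or if a joint passes its speed limit or range.

### The arm

A 7-joint arm with a two-finger parallel gripper is mounted at the origin on a cart in front of the work surface, level with it; the furniture and walls round the work are solid. World frame = base frame: x ahead of the robot, y to its left, z up, the work surface at z = 0. Lengths are in m, angles in rad, forces in N, time in s.
With the tool pointing down it reaches from about 0.425 to 0.925 m from the base axis. Payload 6.8 kg.
Tool frame: the origin (TCP) lies at the very end of the fingers, on their centre line; the grasp point (between the pads) lies 19 mm behind it; z points along the fingers, y is the line along which they close (so a half turn about z gives the same grasp; the last joint's range is limited). The gripper opens to 85 mm and grips with 20 to 120 N. Pads are 22 mm wide; open, the fingers measure 114 mm over their backs; the gripper's body (76 mm by 85 mm) begins 54 mm behind the grasp point. The pads swing forward as they close: fully open they stand 13 mm farther back than shut.
Start: joints at [1.093, 0.477, 0.022, 1.555, -0.011, 1.109, -0.083], TCP at [0.244, -0.629, 0.205] pointing down, gripper open.
Joint ranges: [-2.96, 2.96], [-0.34, 2.1], [-1.41, 1.46], [0.24, 2.44], [-1.37, 4.51], [0.17, 1.92], [-2.96, 2.96]. Speed limits (rad/s): [2.39, 2.39, 3.14, 3.14, 3.14, 3.14, 3.14].

### API

Orientations are given as a unit quaternion [w, x, y, z].
In Python, from station import bot gives the robot as it stands.
- The arm moves only by the tool jog_arm, never from a script. Its argument "motion" is a list of rows, each a list of 7 numbers: the turn, a rotation vector about the tool's x, y, z in rad, then the shift along the tool's x, y, z in mm, then the finger opening in mm, from 0 to 85.4. A call has 1 to 10 rows; each row is the pose to reach, as a shift and turn from the pose commanded when the call began, along the tool's axes at that moment; what a row does not reach only later rows make up. A row lasts 1/8 s, in which the tool goes at most 62.5 mm and 10.7 degrees, less where a joint would pass 70% of its speed; a pose out of reach is approached as far as the arm can. A call with a gripper value outside its range is refused whole. The fingers move at their own pace and stop on an object; "grip_force" is the grip in N (left out, the last holds). Time passes only in rows, so rows that repeat a pose let the fingers close. It gives the time, the measured TCP pose, the force, the opening and the grip force at its end, in the units of the state.
- bot.get_obs(): the state, without advancing time (a new reading comes with each control period).
- bot.read_camera(name): name is "scene" or "top"; returns a dict with "pixels" (420x560x3 uint8, red, green, blue), "camera_matrix" (3x3 intrinsics, pixels), "T" (4x4, takes a point from camera to world coordinates). Camera axes: x right, y down, z forward; pixel columns grow to the right and rows downward; lengths in m; the calibration is good to about 2 mm. A picture is of the moment at which its call begins. There is no depth.
- bot.hand_in(): hands the job in; it is judged then, once.
Trained networks look in a picture, given as the dict that the camera call returned (one of the last four; its "shot" number tells which), for a name from the list of things; names that differ only in an ending like _2 or _b are one class to them, and where a whole thing is asked for, a point or a joint stands for the part that bears it (a point fixed in the world has none). Each returns a list of dicts, best first, with "score" (0 to 1); they miss things now and then, are a little off and sometimes report something else, mostly with a low value. They report only what shows in the picture. A call takes as long as a camera call. They do not tell look-alikes from the thing itself.
- bot.spot_in(thing, picture): "xy" ([column, row] in pixels, amid what is visible of it).
- bot.tip_of(thing, picture): "xy" ([column, row] in pixels: a listed point, or the origin of a listed thing).
The state is a dict: "t": time; "q": joint angles; "joint_vel": joint speeds; "joint_torque": joint torques, N m; "eef_pos": TCP position; "tool_rot": TCP orientation; "contact_force": force on the tool from outside, world axes, zero at the start; "torque": the same for the moment, N m; "gripper_width": opening from 0.0 (shut) to 1.0 (fully open); "grasp_force": force on a finger pad.
Only numpy, scipy, OpenCV 4.12 (cv2) and the standard library are available. Lean on these libraries where they do the work, as an engineer would, in place of code of your own. Each camera call takes 0.05 s, during which the arm holds its last target. There are 200 camera calls.

## Working session

There is one attempt and no reset: what is moved stays moved. The work goes in short steps, Python scripts to look and compute and a tool call to move; the robot and the scene stay as the last step left them, time stands still between calls to the robot, and variables do not carry over. Pictures are saved under pics/ and viewed, at most 14 in all, crops included, and the job is handed in when it is done.

Besides the shell and the picture viewer there is one more tool, called after ">>>" by a JSON object that holds its "fn" and its "kwargs", one argument or row to a line. jog_arm: Moves the arm, as the interface text tells. Its arguments: {"type":"object","properties":{"motion":{"type":"array"},"grip_force":{"type":"number"}},"required":["motion"]}

```bash
ls; mkdir -p pics
cat > h.py <<'E'
import numpy as np, cv2
from station import bot
def shot(cam,name=None):
    p=bot.read_camera(cam)
    if name: cv2.imwrite(f'pics/{name}.png',cv2.cvtColor(p['pixels'],cv2.COLOR_RGB2BGR))
    return p
def ray(p,uv):
    K,T=np.array(p['camera_matrix']),np.array(p['T'])
    d=T[:3,:3]@np.linalg.solve(K,[uv[0],uv[1],1.]); return T[:3,3],d
def at_z(p,uv,z):
    o,d=ray(p,uv); return o+d*(z-o[2])/d[2]
def tri(p1,a,p2,b):
    o1,d1=ray(p1,a);o2,d2=ray(p2,b)
    s=np.linalg.lstsq(np.c_[d1,-d2],o2-o1,rcond=None)[0]
    x,y=o1+s[0]*d1,o2+s[1]*d2; return (x+y)/2,np.linalg.norm(x-y)
def proj(p,X):
    T=np.array(p['T']);c=T[:3,:3].T@(np.array(X)-T[:3,3]);u=np.array(p['camera_matrix'])@c;return u[:2]/u[2]
E
python3 - <<'E'
from h import *
o=bot.get_obs();print({k:np.round(v,3) for k,v in o.items()})
H=dict(iris_center=.022,lens_center=.028,power_center=.031,block_center=.053,carrier_a=.02,laser=0,dropper_bottle=0,lens_case=0)
for c in('scene','top'):
    p=shot(c,c+'0');print(c,np.round(p['T'],3).tolist(),p['camera_matrix'][0][0])
    for t,z in H.items():
        for d in bot.tip_of(t,p)[:4]:print(t,round(d['score'],2),np.round(d['xy']),np.round(at_z(p,d['xy'],z),3))
E
```

```text
pics
{'t': np.float64(0.0), 'q': array([ 1.093,  0.478,  0.022,  1.556, -0.012,  1.109, -0.083]), 'joint_vel': array([-0.002, -0.001, -0.001,  0.001, -0.001, -0.   ,  0.002]), 'joint_torque': array([-0.0000e+00, -5.9645e+01,  1.6080e+00, -2.8120e+01,  1.3000e-02,
        9.0000e-03,  0.0000e+00]), 'eef_pos': array([ 0.244, -0.629,  0.204]), 'tool_rot': array([-0.001,  0.983,  0.184, -0.   ]), 'contact_force': array([-1.014, -0.115, -0.393]), 'torque': array([0.013, 0.035, 0.026]), 'grasp_force': np.float64(0.0), 'gripper_width': np.float64(1.001)}
scene [[0.689, -0.474, 0.548, -0.015], [-0.725, -0.46, 0.513, -0.685], [0.009, -0.751, -0.661, 0.619], [0.0, 0.0, 0.0, 1.0]] 458.3452282762405
iris_center 0.76 [282. 290.] [ 0.337 -0.378  0.022]
iris_center 0.63 [232. 257.] [ 0.33  -0.268  0.022]
lens_center 0.75 [241. 192.] [ 0.456 -0.158  0.028]
lens_center 0.66 [296. 230.] [ 0.453 -0.308  0.028]
power_center 0.79 [298. 236.] [ 0.441 -0.323  0.031]
power_center 0.55 [278. 163.] [ 0.577 -0.147  0.031]
block_center 0.72 [364. 203.] [ 0.574 -0.368  0.053]
carrier_a 0.98 [308. 183.] [ 0.58  -
[... 676 characters left out ...]
[273. 277.] [ 0.332 -0.259  0.022]
iris_center 0.56 [333. 274.] [ 0.34  -0.379  0.022]
lens_center 0.82 [228. 216.] [ 0.453 -0.164  0.028]
power_center 0.65 [305. 220.] [ 0.447 -0.322  0.031]
power_center 0.62 [220. 150.] [ 0.592 -0.143  0.031]
power_center 0.48 [299. 159.] [ 0.576 -0.308  0.031]
block_center 0.95 [333. 157.] [ 0.575 -0.376  0.053]
carrier_a 0.8 [298. 156.] [ 0.585 -0.305  0.02 ]
carrier_a 0.64 [222. 154.] [ 0.587 -0.145  0.02 ]
carrier_a 0.62 [261. 156.] [ 0.584 -0.228  0.02 ]
carrier_a 0.18 [306. 219.] [ 0.452 -0.325  0.02 ]
laser 0.64 [360. 166.] [ 0.571 -0.439  0.   ]
dropper_bottle 0.58 [268. 232.] [ 0.426 -0.246  0.   ]
lens_case 0.62 [192. 223.] [ 0.441 -0.085  0.   ]
```

Run:
```python
import cv2
a=cv2.imread('pics/scene0.png')[130:340,170:440];b=cv2.imread('pics/top0.png')[110:320,150:420]
cv2.imwrite('pics/s1.png',cv2.resize(a,(780,600),interpolation=3));cv2.imwrite('pics/t1.png',cv2.resize(b,(780,600),interpolation=3))
```

```text
(no output)
```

View pics/s1.png

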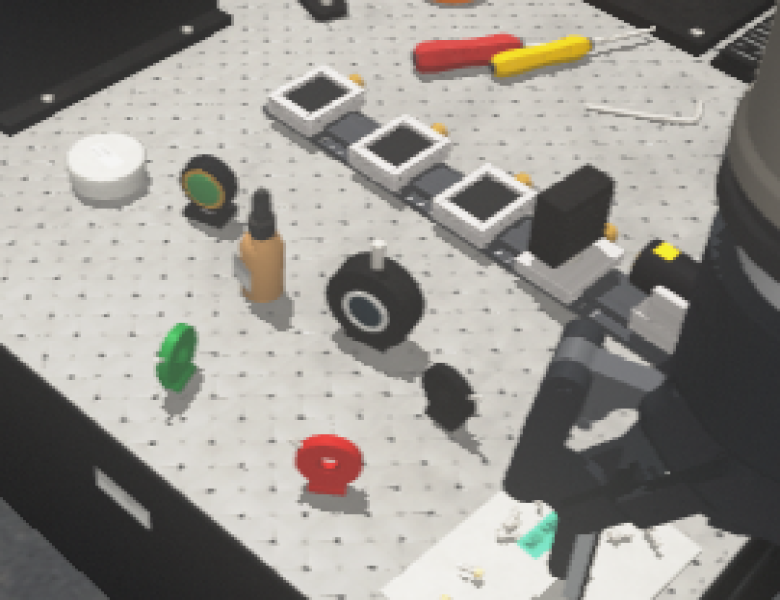

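View pics/t1.png

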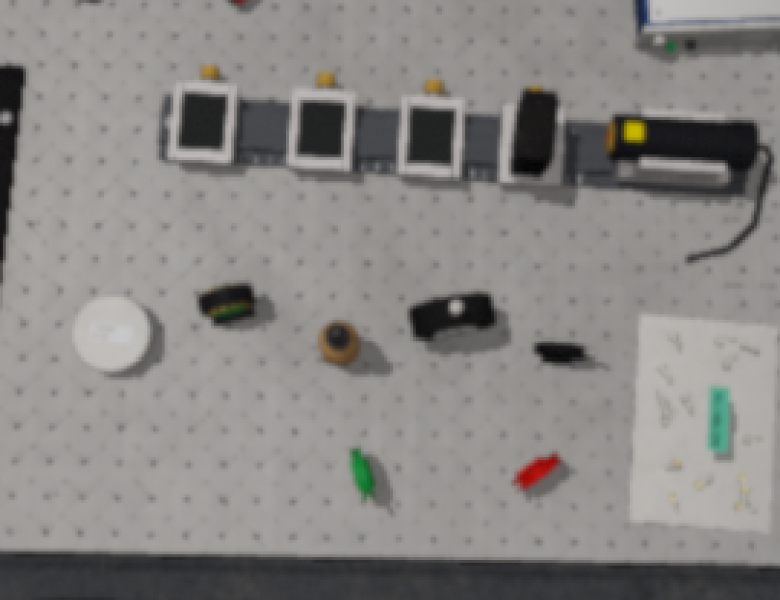

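The scene crop shows these parts, in full-picture scene pixels:
- **Iris candidates:** the black ring at (325,268), the green one at (232,257) and the red one at (283,290). The black one is meant; the other two are look-alikes.
- **Lens:** at (242,195).
- **Power head:** at (298,235), window towards the robot.
- **Bottle:** at (261,220).
- **Lens case:** at (207,188).
- **Beam block:** at (367,205).
- **Carriers:** seats at (280,163), (308,181) and (338,200).

Next I fit poses to the silhouettes in both views.

```bash
cat > fit.py <<'E'
from h import *
from scipy.optimize import minimize
def cyl(r,t,zc):
    a=np.linspace(0,2*np.pi,40);return np.vstack([np.c_[np.full(40,s*t/2),r*np.cos(a),zc+r*np.sin(a)] for s in(-1,1)])
def box(a,b,z0,z1): return np.array([[i*a/2,j*b/2,z] for i in(-1,1) for j in(-1,1) for z in(z0,z1)])
M=dict(iris=[cyl(.019,.008,.023),box(.014,.022,0,.006)],lens=[cyl(.020,.014,.028),box(.024,.032,0,.006)],
 power=[cyl(.03,.022,.031),box(.022,.030,0,.006)],block=[box(.024,.05,.008,.058),box(.02,.02,0,.008)],
 seat=[box(.034,.044,0,0)])
S=4
def render(p,name,x,z0,win):
    c,s=np.cos(x[2]),np.sin(x[2]);m=np.zeros(((win[3]-win[1])*S,(win[2]-win[0])*S),np.uint8)
    for P in M[name]:
        W=P@np.array([[c,s,0],[-s,c,0],[0,0,1]])+[x[0],x[1],z0]
        uv=np.array([proj(p,w) for w in W]); uv=((uv-win[:2]+.5)*S*16).astype(np.int32)
        cv2.fillConvexPoly(m,cv2.convexHull(uv),255,shift=4)
    return cv2.resize(m,None,fx=1/S,fy=1/S,interpolation=cv2.INTER_AREA)/255.
def fit(ps,name,x0,z0=0,thr=62,h=.035,trim=None):
    D=[]
    for p in ps:
        u=proj(p,[x0[0],x0[1],z0+.025]);r=30
        win=[int(u[0])-r,int(u[1])-r,int(u[0])+r,int(u[1])+r]
        g=p['pixels'][win[1]:win[3],win[0]:win[2]].max(2)
        m=(g<thr).astype(np.uint8)
        n,l,st,ce=cv2.connectedComponentsWithStats(m)
        pr=render(p,name,x0,z0,win)
        k=1+np.argmax([pr[l==i].sum() for i in range(1,n)])
        cs,_=cv2.findContours((l==k).astype(np.uint8),cv2.RETR_EXTERNAL,2)
        mm=np.zeros_like(m);cv2.drawContours(mm,cs,-1,1,-1);D.append((p,win,mm))
    f=lambda x:sum(np.abs(render(p,name,x,z0,w)-m).sum()/m.sum() for p,w,m in D)
    best=min((minimize(f,[x0[0],x0[1],x0[2]+d],method='Nelder-Mead',options=dict(initial_simplex=np.array([x0[0],x0[1],x0[2]+d])+np.array([[0,0,0],[.008,0,0],[0,.008,0],[0,0,.2]]),xatol=1e-4,fatol=1e-3)) for d in(-.25,0,.25)),key=lambda r:r.fun)
    return np.round(best.x,4),round(best.fun,2)
E
python3 - <<'E'
from fit import *
ps=[shot('scene'),shot('top')]
for n,x,z in(('iris',[.421,-.4,0],0),('lens',[.453,-.164,0.1],0),('power',[.445,-.322,0.1],0),('block',[.575,-.374,1.57],.02)):
    print(n,fit(ps,n,x,z),[fit([p],n,x,z) for p in ps])
for x in([.583,-.305,1.57],[.583,-.228,1.57],[.586,-.143,1.57]):
    print('seat',fit(ps,'seat',x,.02,75),[fit([p],'seat',x,.02,75) for p in ps])
E
```

```text
iris (array([ 0.424 , -0.3982, -0.1785]), np.float64(0.91)) [(array([ 0.4228, -0.3985, -0.3357]), np.float64(0.3)), (array([ 0.4245, -0.4015, -0.0094]), np.float64(0.49))]
lens (array([ 0.4623, -0.1672, -0.7358]), np.float64(4.11)) [(array([ 0.4642, -0.1666, -0.7537]), np.float64(3.11)), (array([ 0.4568, -0.1638,  0.055 ]), np.float64(0.47))]
power (array([ 0.446 , -0.3229,  0.1591]), np.float64(0.87)) [(array([ 0.4452, -0.3215, -0.0258]), np.float64(0.31)), (array([ 0.4465, -0.3232,  0.2582]), np.float64(0.48))]
block (array([ 0.5736, -0.3771,  1.5381]), np.float64(0.81)) [(array([ 0.5739, -0.3759,  1.5957]), np.float64(0.56)), (array([ 0.5757, -0.3786,  1.4163]), np.float64(0.16))]
seat (array([ 0.5847, -0.306 ,  1.4934]), np.float64(0.73)) [(array([ 0.5831, -0.3021,  1.5264]), np.float64(0.43)), (array([ 0.5834, -0.3079,  1.5807]), np.float64(0.28))]
seat (array([ 0.5892, -0.2254,  1.5269]), np.float64(0.81)) [(array([ 0.5892, -0.2223,  1.4637]), np.float64(0.51)), (array([ 0.5876, -0.2265,  1.5935]), np.float64(0.28))]
seat (array([ 0.5924, -0.1388,  1.55  ]), np.float64(0.85)) [(array([ 0.5925, -0.1339,  1.5635]), np.float64(0.53)), (array([ 0.5929, -0.1399,  1.4632]), np.float64(0.29))]
```

```bash
cat > plan.py <<'E'
import sys
from h import *
from scipy.spatial.transform import Rotation as R
o=bot.get_obs();q=o['tool_rot'];R0=R.from_quat(np.r_[q[1:],q[0]])
v=[float(a) for a in sys.argv[1:]]
for x,y,z,a in np.array(v).reshape(-1,4):
    T=np.array([[-np.sin(a),np.cos(a),0],[np.cos(a),np.sin(a),0],[0,0,-1]]).T
    print(np.round((R0.inv()*R.from_matrix(T)).as_rotvec(),3),np.round(R0.inv().apply(np.array([x,y,z])-o['eef_pos'])*1000,1))
print('t',round(float(o['t']),2),'pos',np.round(o['eef_pos'],4),'w',round(float(o['gripper_width'])*85.4,1),'yawY',np.round(np.arctan2(*R0.as_matrix()[[1,0],1]),3),'q',np.round(o['q'],2),'F',np.round(o['contact_force'],1))
E
python3 plan.py .4235 -.3995 .11 3.04
```

```text
[-0.    -0.     2.042] [ 250.5 -149.5   95.1]
t 1.0 pos [ 0.244  -0.6294  0.2051] w 85.5 yawY -1.201 q [ 1.09  0.48  0.02  1.56 -0.01  1.11 -0.08] F [-0.5  0.  -0.5]
```

>>> {"fn": "jog_arm", "kwargs": {
  "motion": [
    [0,0,0.2,60,-35,0,60],
    [0,0,0.4,110,-70,10,60],
    [0,0,0.6,160,-105,30,60],
    [0,0,0.8,205,-125,50,50],
    [0,0,1.0,250,-149,70,50],
    [0,0,1.2,250.5,-149.5,90,50],
    [0,0,1.4,250.5,-149.5,95,50],
    [0,0,1.6,250.5,-149.5,95,50],
    [0,0,1.8,250.5,-149.5,95,50],
    [0,0,2.0,250.5,-149.5,95,50]
  ],
  "grip_force": 30
}}

```text
t: 2.25
eef_pos: [0.4237, -0.3995, 0.1102]
tool_rot: [-0.0, 0.728, -0.686, 0.0]
contact_force: [-0.2, 0.4, -0.3]
gripper_width: 0.589
grasp_force: 0.0
```

```bash
python3 plan.py .4235 -.3995 .011 3.04
python3 - <<'E'
from h import *
for c in('scene','top'):
    p=shot(c);u=proj(p,[.4235,-.3995,.03]).astype(int);print(u)
    i=cv2.cvtColor(p['pixels'],cv2.COLOR_RGB2BGR)[u[1]-45:u[1]+45,u[0]-60:u[0]+60]
    cv2.imwrite('/tmp/%s.png'%c,cv2.resize(i,(400,300),interpolation=3))
cv2.imwrite('pics/2.png',np.hstack([cv2.imread('/tmp/scene.png'),cv2.imread('/tmp/top.png')]))
E
```

```text
[-0.    -0.     0.162] [-0.   0.2 99.2]
t 2.25 pos [ 0.4237 -0.3995  0.1102] w 50.3 yawY -3.081 q [ 0.39  0.45  0.34  1.89 -0.19  0.84 -2.26] F [-0.2  0.4 -0.3]
[325 264]
[343 232]
```

View pics/2.png

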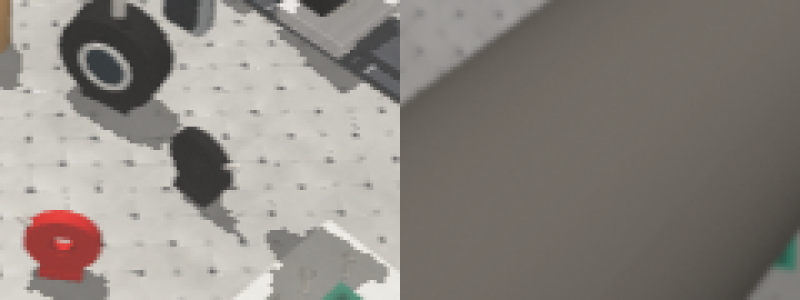

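The crop shows the black iris at scene pixel (325,265) with nothing beside it, so I am going down on it.

>>> {"fn": "jog_arm", "kwargs": {
  "motion": [
    [0,0,0.1,0,0,50,50],
    [0,0,0.1,0,0,80,50],
    [0,0,0.1,0,0,98,50],
    [0,0,0.1,0,0,98,30],
    [0,0,0.1,0,0,98,10],
    [0,0,0.1,0,0,98,0],
    [0,0,0.1,0,0,98,0],
    [0,0,0.1,0,0,98,0],
    [0,0,0.1,0,0,98,0]
  ],
  "grip_force": 40
}}

```text
t: 3.48
eef_pos: [0.4242, -0.4003, 0.0133]
tool_rot: [0.0, -0.695, 0.719, -0.001]
contact_force: [-0.9, 0.6, 6.5]
gripper_width: 0.058
grasp_force: 40.1
```

```bash
python3 plan.py .4235 -.3995 .15 3.1 .5815 -.307 .15 -1.63
python3 - <<'E'
from h import *
p=shot('scene');i=cv2.cvtColor(p['pixels'],cv2.COLOR_RGB2BGR)[215:305,265:385]
cv2.imwrite('pics/3.png',cv2.resize(i,(600,450),interpolation=3))
E
```

```text
[-0.002 -0.001  0.008] [  -0.6    0.5 -136.7]
[-0.    -0.002 -1.545] [ -98.4 -154.3 -136.6]
t 3.48 pos [ 0.4242 -0.4003  0.0133] w 4.9 yawY 3.108 q [ 0.42  0.59  0.3   1.94 -0.28  0.65 -2.28] F [-0.9  0.6  6.5]
```

View pics/3.png

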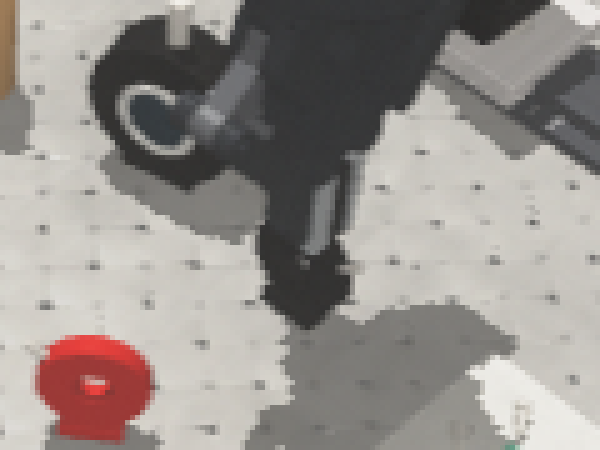

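The picture shows the fingers closed on the iris at about (326,268), with the red look-alike untouched. Lifting now.

>>> {"fn": "jog_arm", "kwargs": {
  "motion": [
    [0,0,0,0,0,-20,0],
    [0,0,0,0,0,-60,0],
    [0,0,0,0,0,-110,0],
    [0,0,-0.1,0,0,-137,0],
    [0,0,-0.25,-10,-15,-137,0],
    [0,0,-0.4,-25,-40,-137,0],
    [0,0,-0.55,-40,-65,-137,0],
    [0,0,-0.7,-55,-90,-137,0],
    [0,0,-0.85,-70,-110,-137,0],
    [0,0,-1.0,-80,-125,-137,0]
  ]
}}

```text
t: 4.78
eef_pos: [0.552, -0.3226, 0.1502]
tool_rot: [0.0, 0.956, -0.295, 0.0]
contact_force: [0.9, -1.1, -0.5]
gripper_width: 0.056
grasp_force: 39.1
```

```bash
python3 plan.py .5815 -.307 .15 -1.63 .5815 -.307 .034 -1.63
python3 - <<'E'
from h import *
p=shot('scene');u=proj(p,bot.get_obs()['eef_pos']).astype(int);print(u)
i=cv2.cvtColor(p['pixels'],cv2.COLOR_RGB2BGR)[u[1]-45:u[1]+45,u[0]-60:u[0]+60]
cv2.imwrite('pics/4.png',cv2.resize(i,(600,450),interpolation=3))
E
```

```text
[ 0.    -0.001 -0.539] [ 15.5 -29.5   0.3]
[ 0.    -0.001 -0.539] [ 15.5 -29.5 116.3]
t 4.78 pos [ 0.552  -0.3226  0.1502] w 4.7 yawY -2.169 q [ 0.34  0.47  0.12  1.71 -0.07  0.97 -1.68] F [ 0.9 -1.1 -0.5]
[342 154]
```

View pics/4.png

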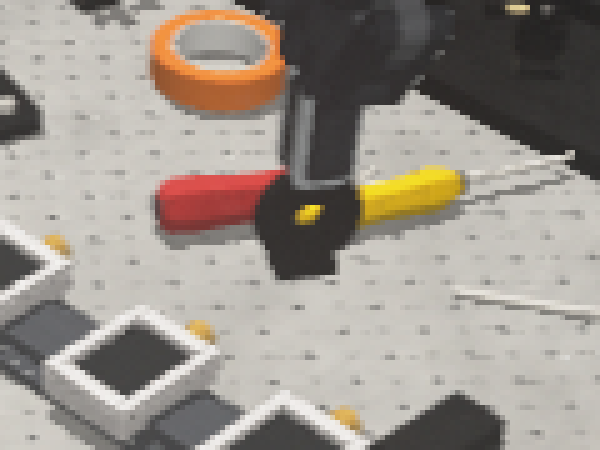

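The iris hangs upright, centred in the fingers at (342,160), with the hole visible. Moving it over the near seat.

>>> {"fn": "jog_arm", "kwargs": {
  "motion": [
    [0,0,-0.18,5,-10,0,0],
    [0,0,-0.36,10,-20,0,0],
    [0,0,-0.54,15.5,-29.5,30,0],
    [0,0,-0.54,15.5,-29.5,60,0],
    [0,0,-0.54,15.5,-29.5,85,0],
    [0,0,-0.54,15.5,-29.5,85,0]
  ]
}}

```text
t: 5.58
eef_pos: [0.5786, -0.3081, 0.0629]
tool_rot: [-0.0, 0.999, -0.033, -0.002]
contact_force: [-1.3, -0.2, -0.2]
gripper_width: 0.056
grasp_force: 39.1
```

```bash
python3 plan.py .5815 -.307 .034 -1.63
python3 - <<'E'
from h import *
p=shot('scene');i=cv2.cvtColor(p['pixels'],cv2.COLOR_RGB2BGR)[145:235,265:385]
cv2.imwrite('pics/5.png',cv2.resize(i,(600,450),interpolation=3))
E
```

```text
[-0.001  0.004 -0.007] [ 3.  -1.2 28.8]
t 5.58 pos [ 0.5786 -0.3081  0.0629] w 4.8 yawY -1.637 q [ 0.4   0.6  -0.01  1.71  0.01  0.84 -1.25] F [-1.3 -0.2 -0.2]
```

View pics/5.png

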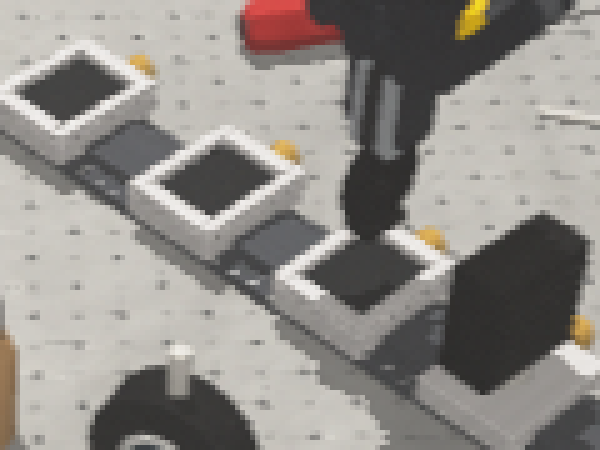

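The iris is about 30 mm above the near seat and over its middle. Lowering and releasing.

>>> {"fn": "jog_arm", "kwargs": {
  "motion": [
    [0,0,0,3,-1,10,0],
    [0,0,0,3,-1,20,0],
    [0,0,0,3,-1,26,0],
    [0,0,0,3,-1,29.5,0],
    [0,0,0,3,-1,29.5,0],
    [0,0,0,3,-1,29.5,25],
    [0,0,0,3,-1,29.5,25],
    [0,0,0,3,-1,29.5,25],
    [0,0,0,3,-1,-20,25],
    [0,0,0,3,-1,-70,30]
  ]
}}

```text
t: 6.88
eef_pos: [0.5833, -0.3072, 0.1348]
tool_rot: [-0.0, 0.999, -0.032, -0.001]
contact_force: [1.4, -0.5, 0.4]
gripper_width: 0.352
grasp_force: 0.0
```

```bash
python3 plan.py .5 -.16 .14 -1.63 .4567 -.1645 .11 -3.02
python3 - <<'E'
from h import *
p=shot('scene');i=cv2.cvtColor(p['pixels'],cv2.COLOR_RGB2BGR)[145:235,265:385]
cv2.imwrite('pics/6.png',cv2.resize(i,(600,450),interpolation=3))
E
```

```text
[-0.001  0.001 -0.005] [ -92.6 -141.5   -5. ]
[1.000e-03 1.000e-03 1.385e+00] [-135.5 -134.2   25.1]
t 6.88 pos [ 0.5833 -0.3072  0.1348] w 30.1 yawY -1.635 q [ 0.4   0.52 -0.01  1.66  0.    0.97 -1.25] F [ 1.4 -0.5  0.4]
```

View pics/6.png

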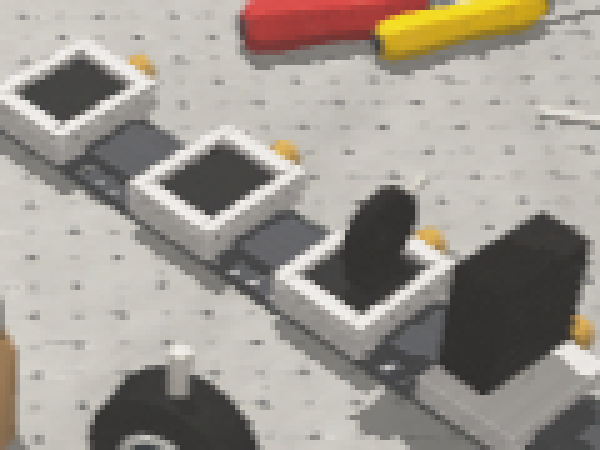

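The iris stands upright in the near seat, at about (340,193) in the full picture. Next is the lens.

>>> {"fn": "jog_arm", "kwargs": {
  "motion": [
    [0,0,0,-10,-30,0,50],
    [0,0,0.18,-50,-80,0,50],
    [0,0,0.36,-90,-120,0,50],
    [0,0,0.54,-135.5,-134,0,50],
    [0,0,0.72,-135.5,-134,0,50],
    [0,0,0.9,-135.5,-134,0,50],
    [0,0,1.08,-135.5,-134,0,50],
    [0,0,1.26,-135.5,-134,0,50],
    [0,0,1.385,-135.5,-134,20,50],
    [0,0,1.385,-135.5,-134,20,50]
  ]
}}

```text
t: 8.18
eef_pos: [0.4562, -0.1646, 0.1133]
tool_rot: [0.001, 0.749, -0.662, -0.001]
contact_force: [-0.2, 0.7, 0.6]
gripper_width: 0.582
grasp_force: 0.0
```

```bash
python3 plan.py .4567 -.1645 .012 -3.02
python3 - <<'E'
from h import *
p=shot('scene');print(proj(p,[.4567,-.1645,.048]),[(d['score'],d['xy']) for d in bot.tip_of('lens_center',p)])
print(*[at_z(p,d['xy'],.028) for d in bot.tip_of('lens_center',p)])
i=cv2.cvtColor(p['pixels'],cv2.COLOR_RGB2BGR)[140:230,190:310]
cv2.imwrite('pics/7.png',cv2.resize(i,(600,450),interpolation=3))
E
```

```text
[0.002 0.001 0.001] [ -0.   -0.7 101.3]
t 8.18 pos [ 0.4562 -0.1646  0.1133] w 49.7 yawY -3.019 q [ 0.03  0.29  0.22  2.1  -0.09  0.76 -2.71] F [-0.2  0.7  0.6]
[243.03056468 185.92847038] [(0.58, [244.2, 190.7])]
[ 0.46435075 -0.15894434  0.028     ]
```

View pics/7.png

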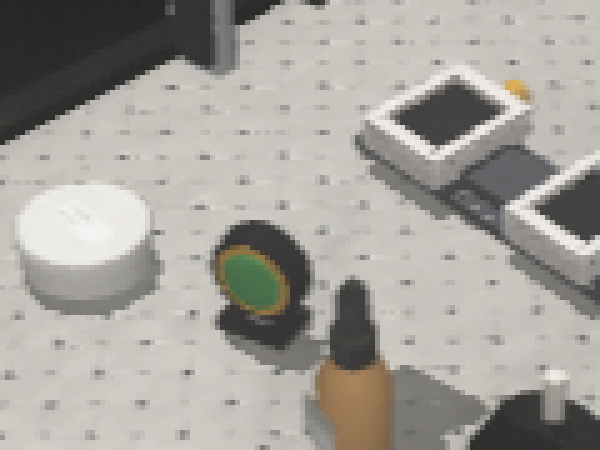

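The lens stands at full-picture (242,195), clear of the bottle at (261,210) and the case at (207,190). My fit agrees with that, so I am going down.

>>> {"fn": "jog_arm", "kwargs": {
  "motion": [
    [0,0,0,0,0,40,50],
    [0,0,0,0,0,75,50],
    [0,0,0,0,0,100,50],
    [0,0,0,0,0,101,35],
    [0,0,0,0,0,101,15],
    [0,0,0,0,0,101,5],
    [0,0,0,0,0,101,5],
    [0,0,0,0,0,101,5],
    [0,0,0,0,0,80,5],
    [0,0,0,0,0,40,5]
  ]
}}

```text
t: 9.57
eef_pos: [0.4559, -0.1646, 0.0739]
tool_rot: [0.001, 0.749, -0.663, -0.001]
contact_force: [0.4, -0.4, -0.4]
gripper_width: 0.15
grasp_force: 41.4
```

```bash
python3 plan.py .5 -.19 .16 -2.3 .585 -.2275 .1 -1.63
python3 - <<'E'
from h import *
p=shot('scene');i=cv2.cvtColor(p['pixels'],cv2.COLOR_RGB2BGR)[125:215,190:310]
cv2.imwrite('pics/8.png',cv2.resize(i,(600,450),interpolation=3))
E
```

```text
[ 0.003  0.002 -0.72 ] [ 30.5 -40.5 -86.2]
[ 0.002  0.003 -1.39 ] [  78.1 -120.5  -26.5]
t 9.57 pos [ 0.4559 -0.1646  0.0739] w 12.8 yawY -3.02 q [ 0.04  0.36  0.21  2.13 -0.12  0.67 -2.69] F [ 0.4 -0.4 -0.4]
```

View pics/8.png

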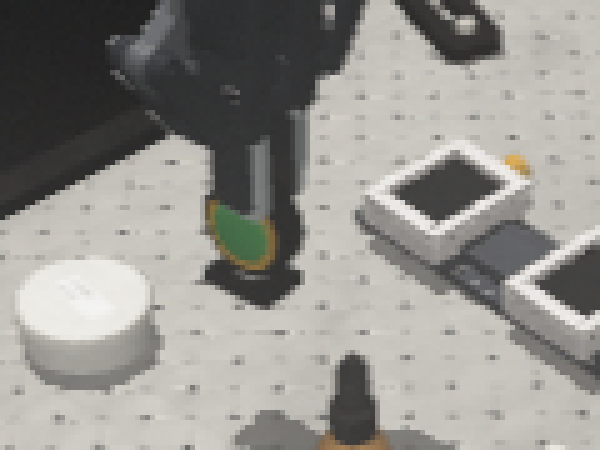

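The lens is held upright at about (240,177). Carrying it to the middle seat.

>>> {"fn": "jog_arm", "kwargs": {
  "motion": [
    [0,0,0,0,0,-40,5],
    [0,0,0,5,-5,-80,5],
    [0,0,-0.18,20,-30,-80,5],
    [0,0,-0.36,40,-60,-80,5],
    [0,0,-0.54,60,-90,-80,5],
    [0,0,-0.72,78,-120.5,-70,5],
    [0,0,-0.9,78,-120.5,-55,5],
    [0,0,-1.08,78,-120.5,-40,5],
    [0,0,-1.26,78,-120.5,-27,5],
    [0,0,-1.39,78,-120.5,-27,5]
  ]
}}

```text
t: 10.88
eef_pos: [0.585, -0.2275, 0.0996]
tool_rot: [-0.0, 1.0, -0.027, -0.001]
contact_force: [0.3, -0.8, -0.7]
gripper_width: 0.142
grasp_force: 41.4
```

>>> {"fn": "jog_arm", "kwargs": {
  "motion": [
    [0,0,0,0,0,20,5],
    [0,0,0,0,0,37,5],
    [0,0,0,0,0,37,5]
  ]
}}

```text
t: 11.25
eef_pos: [0.5844, -0.2272, 0.0616]
tool_rot: [-0.0, 1.0, -0.03, -0.002]
contact_force: [0.2, 0.9, -0.8]
gripper_width: 0.144
grasp_force: 41.4
```

```bash
python3 plan.py .585 -.2275 .033 -1.63
python3 - <<'E'
from h import *
p=shot('scene');i=cv2.cvtColor(p['pixels'],cv2.COLOR_RGB2BGR)[130:220,255:375]
cv2.imwrite('pics/9.png',cv2.resize(i,(600,450),interpolation=3))
E
```

```text
[-0.001  0.004 -0.002] [ 0.7  0.3 28.6]
t 11.25 pos [ 0.5844 -0.2272  0.0616] w 12.3 yawY -1.632 q [ 0.31  0.56 -0.05  1.78  0.04  0.8  -1.39] F [ 0.2  0.9 -0.8]
```

View pics/9.png

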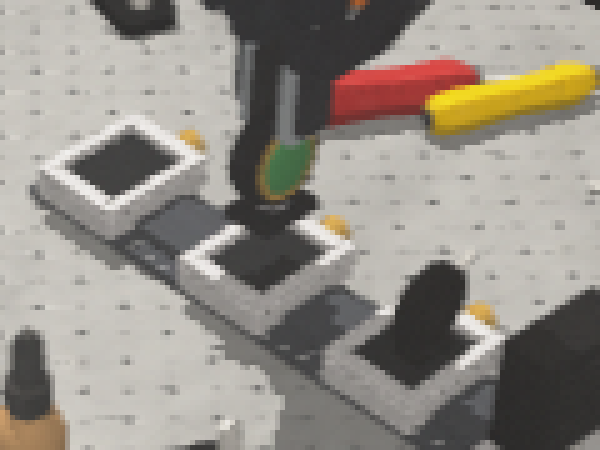

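The lens foot is at about (310,171), right above the middle seat. Lowering and releasing.

>>> {"fn": "jog_arm", "kwargs": {
  "motion": [
    [0,0,0,0,0,12,5],
    [0,0,0,0,0,22,5],
    [0,0,0,0,0,27,5],
    [0,0,0,0,0,29.5,5],
    [0,0,0,0,0,29.5,5],
    [0,0,0,0,0,29.5,36],
    [0,0,0,0,0,29.5,36],
    [0,0,0,0,0,29.5,36],
    [0,0,0,0,0,-20,36],
    [0,0,0,0,0,-75,36]
  ]
}}

```text
t: 12.55
eef_pos: [0.5854, -0.2275, 0.1395]
tool_rot: [-0.0, 1.0, -0.03, -0.001]
contact_force: [1.2, 0.1, 0.8]
gripper_width: 0.424
grasp_force: 0.0
```

```bash
python3 plan.py .446 -.3225 .115 -2.99
python3 - <<'E'
from fit import *
ps=[shot('scene'),shot('top')]
i=cv2.cvtColor(ps[0]['pixels'],cv2.COLOR_RGB2BGR)[130:220,255:375]
cv2.imwrite('pics/10.png',cv2.resize(i,(600,450),interpolation=3))
for n,x in(('lens_center',.048),('iris_center',.042)):
  print(n,[(round(d['score'],2),np.round(at_z(p,d['xy'],x),3)) for p in ps for d in bot.tip_of(n,p)])
E
```

```text
[1.00e-03 2.00e-03 1.36e+00] [-133.5  103.1   24.7]
t 12.55 pos [ 0.5854 -0.2275  0.1395] w 36.2 yawY -1.63 q [ 0.31  0.47 -0.05  1.73  0.03  0.95 -1.38] F [1.2 0.1 0.8]
lens_center [(0.74, array([ 0.585, -0.23 ,  0.048])), (0.57, array([ 0.531, -0.449,  0.048])), (0.31, array([ 0.542, -0.336,  0.048])), (0.16, array([ 0.582, -0.374,  0.048])), (0.51, array([ 0.587, -0.232,  0.048]))]
iris_center [(0.85, array([ 0.327, -0.391,  0.042])), (0.58, array([ 0.581, -0.31 ,  0.042])), (0.55, array([ 0.391, -0.275,  0.042])), (0.5, array([ 0.318, -0.279,  0.042])), (0.64, array([ 0.334, -0.376,  0.042])), (0.51, array([ 0.593, -0.307,  0.042])), (0.4, array([ 0.333, -0.264,  0.042]))]
```

View pics/10.png

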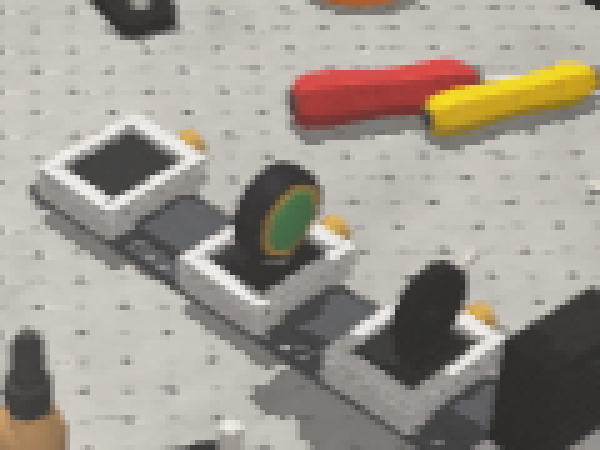

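The lens stands upright in the middle seat at about (310,172), next to the iris. Next is the power head.

>>> {"fn": "jog_arm", "kwargs": {
  "motion": [
    [0,0,0.18,-30,30,0,60],
    [0,0,0.36,-60,60,0,60],
    [0,0,0.54,-95,85,0,60],
    [0,0,0.72,-133.5,103,0,60],
    [0,0,0.9,-133.5,103,0,60],
    [0,0,1.08,-133.5,103,0,60],
    [0,0,1.26,-133.5,103,10,60],
    [0,0,1.36,-133.5,103,20,60],
    [0,0,1.36,-133.5,103,20,60]
  ],
  "grip_force": 60
}}

```text
t: 13.98
eef_pos: [0.4454, -0.3218, 0.1171]
tool_rot: [0.001, 0.759, -0.651, -0.002]
contact_force: [0.8, -1.1, 0.4]
gripper_width: 0.701
grasp_force: 0.0
```

```bash
python3 plan.py .446 -.3225 .02 -2.99
```

```text
[0.004 0.002 0.001] [ 1.  -0.9 97.1]
t 13.97 pos [ 0.4454 -0.3218  0.1171] w 59.9 yawY -2.989 q [ 0.3   0.39  0.27  1.95 -0.14  0.83 -2.35] F [ 0.8 -1.1  0.4]
```

>>> {"fn": "jog_arm", "kwargs": {
  "motion": [
    [0,0,0,1,-1,40,60],
    [0,0,0,1,-1,75,60],
    [0,0,0,1,-1,97,60],
    [0,0,0,1,-1,97,40],
    [0,0,0,1,-1,97,20],
    [0,0,0,1,-1,97,10],
    [0,0,0,1,-1,97,10],
    [0,0,0,1,-1,97,10],
    [0,0,0,1,-1,75,10],
    [0,0,0,1,-1,40,10]
  ]
}}

```text
t: 15.22
eef_pos: [0.4469, -0.3226, 0.0786]
tool_rot: [0.0, 0.759, -0.652, -0.002]
contact_force: [-0.1, 0.6, -1.1]
gripper_width: 0.242
grasp_force: 59.3
```

```bash
python3 plan.py .589 -.141 .2 -1.63 .589 -.141 .1 -1.63
python3 - <<'E'
from h import *
p=shot('scene');i=cv2.cvtColor(p['pixels'],cv2.COLOR_RGB2BGR)[165:255,240:360]
cv2.imwrite('pics/11.png',cv2.resize(i,(600,450),interpolation=3))
E
```

```text
[ 1.00e-03  3.00e-03 -1.36e+00] [-158.3 -167.6 -121.5]
[ 1.00e-03  3.00e-03 -1.36e+00] [-158.1 -167.9  -21.5]
t 15.22 pos [ 0.4469 -0.3226  0.0786] w 20.6 yawY -2.99 q [ 0.31  0.44  0.26  1.97 -0.16  0.75 -2.33] F [-0.1  0.6 -1.1]
```

View pics/11.png

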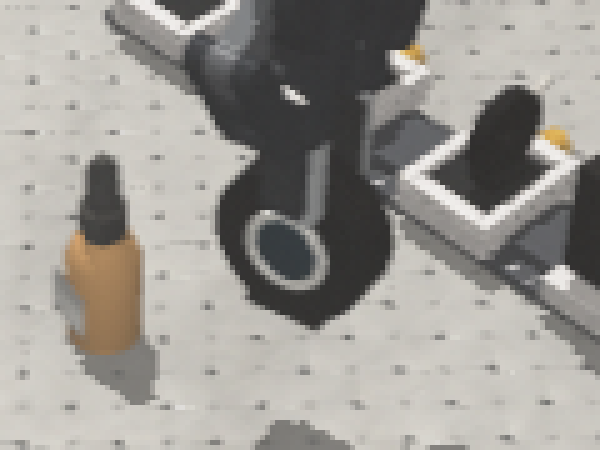

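The power head hangs upright at about (300,214) with its window visible and the bottle untouched. I'll lift it high and carry it to the far seat.

>>> {"fn": "jog_arm", "kwargs": {
  "motion": [
    [0,0,0,0,0,-55,10],
    [0,0,0,0,0,-110,10],
    [0,0,-0.18,-30,-30,-121,10],
    [0,0,-0.36,-65,-65,-121,10],
    [0,0,-0.54,-100,-100,-121,10],
    [0,0,-0.72,-130,-135,-121,10],
    [0,0,-0.9,-158,-168,-121,10],
    [0,0,-1.08,-158,-168,-100,10],
    [0,0,-1.26,-158,-168,-60,10],
    [0,0,-1.36,-158,-168,-21,10]
  ]
}}

```text
t: 16.52
eef_pos: [0.5901, -0.1418, 0.0989]
tool_rot: [-0.0, 1.0, -0.028, 0.0]
contact_force: [1.3, 0.1, -2.3]
gripper_width: 0.242
grasp_force: 59.4
```

>>> {"fn": "jog_arm", "kwargs": {
  "motion": [
    [0,0,0,0,0,15,10],
    [0,0,0,0,0,30,10],
    [0,0,0,0,0,30,10]
  ]
}}

```text
t: 16.9
eef_pos: [0.5901, -0.142, 0.0698]
tool_rot: [0.0, 1.0, -0.03, -0.0]
contact_force: [-0.5, -0.3, -0.7]
gripper_width: 0.239
grasp_force: 59.4
```

```bash
python3 plan.py .589 -.141 .040 -1.63
python3 - <<'E'
from h import *
p=shot('scene');i=cv2.cvtColor(p['pixels'],cv2.COLOR_RGB2BGR)[115:205,220:340]
cv2.imwrite('pics/12.png',cv2.resize(i,(600,450),interpolation=3))
E
```

```text
[ 0.     0.001 -0.001] [-1.1 -0.9 29.8]
t 16.9 pos [ 0.5901 -0.142   0.0698] w 20.4 yawY -1.631 q [ 0.17  0.52 -0.05  1.83  0.03  0.79 -1.53] F [-0.5 -0.3 -0.7]
```

View pics/12.png

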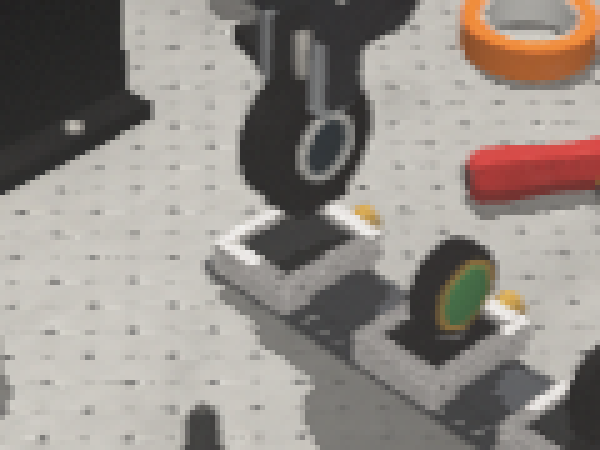

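The power head sits over the far seat at about (280,150), window towards the laser. Lowering and releasing.

>>> {"fn": "jog_arm", "kwargs": {
  "motion": [
    [0,0,0,-1,-1,12,10],
    [0,0,0,-1,-1,22,10],
    [0,0,0,-1,-1,27,10],
    [0,0,0,-1,-1,30.5,10],
    [0,0,0,-1,-1,30.5,10],
    [0,0,0,-1,-1,30.5,42],
    [0,0,0,-1,-1,30.5,42],
    [0,0,0,-1,-1,30.5,42],
    [0,0,0,-1,-1,-15,42],
    [0,0,0,-1,-1,-75,42]
  ]
}}

```text
t: 18.2
eef_pos: [0.5879, -0.1407, 0.1445]
tool_rot: [-0.0, 1.0, -0.03, -0.002]
contact_force: [1.4, 0.4, 0.3]
gripper_width: 0.494
grasp_force: 0.0
```

```bash
python3 plan.py .53 -.3 .2 -3.2 .5745 -.3775 .16 -3.2
python3 - <<'E'
from fit import *
ps=[shot('scene'),shot('top')]
i=cv2.cvtColor(ps[0]['pixels'],cv2.COLOR_RGB2BGR)[115:235,245:405]
cv2.imwrite('pics/13.png',cv2.resize(i,(800,600),interpolation=3))
print([(round(d['score'],2),np.round(at_z(p,d['xy'],.051),3)) for p in ps for d in bot.tip_of('power_center',p)])
E
```

```text
[0.003 0.004 1.57 ] [-48.6 162.5 -55.4]
[0.003 0.004 1.57 ] [  0.6 237.2 -15.6]
t 18.2 pos [ 0.5879 -0.1407  0.1445] w 42.2 yawY -1.63 q [ 0.17  0.43 -0.05  1.78  0.03  0.94 -1.52] F [1.4 0.4 0.3]
[(0.93, array([ 0.593, -0.133,  0.051])), (0.6, array([ 0.592, -0.142,  0.051]))]
```

View pics/13.png

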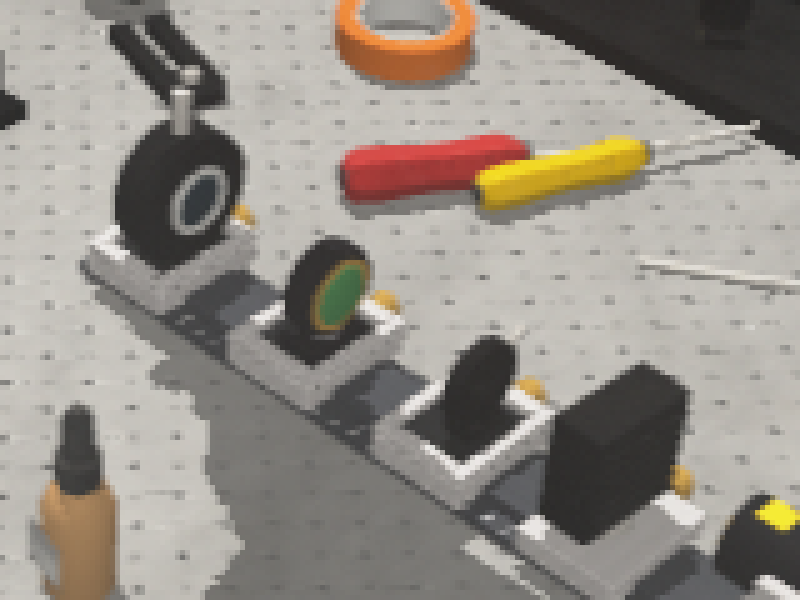

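All three now stand in their seats: power head at (281,153), lens at (311,174), iris at (341,192). The block at (370,205) has not moved. Before I touch it, I'll check seating and the block's pose numerically.

Run:
```python
from fit import *
p=shot('scene')
for n,x in(('power',[.589,-.141,1.51]),('lens',[.585,-.2275,1.51]),('iris',[.582,-.307,1.51])):
    for z in(.016,.02,.025,.03):print(n,z,fit([p],n,x,z,62))
q=shot('top')
for z in(.02,):print('block',fit([p],'block',[.575,-.377,1.51],z),fit([q],'block',[.575,-.377,1.51],z))
print([np.round(at_z(c,d['xy'],.053),3) for c in(p,q) for d in bot.tip_of('block_center',c)[:1]])
```

```text
power 0.016 (array([ 0.5914, -0.1391,  1.6679]), np.float64(0.11))
power 0.02 (array([ 0.588 , -0.1423,  1.6903]), np.float64(0.11))
power 0.025 (array([ 0.5827, -0.1472,  1.7001]), np.float64(0.12))
power 0.03 (array([ 0.5775, -0.1519,  1.7107]), np.float64(0.13))
lens 0.016 (array([ 0.5833, -0.2211,  2.209 ]), np.float64(0.77))
lens 0.02 (array([ 0.5799, -0.2241,  2.1671]), np.float64(0.78))
lens 0.025 (array([ 0.5746, -0.2282,  2.1912]), np.float64(0.8))
lens 0.03 (array([ 0.5713, -0.2311,  2.1964]), np.float64(0.81))
iris 0.016 (array([ 0.5831, -0.308 ,  1.5973]), np.float64(0.14))
iris 0.02 (array([ 0.5789, -0.3106,  1.6138]), np.float64(0.14))
iris 0.025 (array([ 0.5742, -0.3137,  1.6038]), np.float64(0.13))
iris 0.03 (array([ 0.569 , -0.3169,  1.6374]), np.float64(0.13))
block (array([ 0.5744, -0.3757,  1.5856]), np.float64(0.15)) (array([ 0.5751, -0.3783,  1.4092]), np.float64(0.19))
[array([ 0.574, -0.376,  0.053]), array([ 0.572, -0.372,  0.053])]
```

The heights fit parts resting on the seat floor, and the block is at (0.5747, -0.377). I'll grip it across its width, which keeps the fingers clear of the laser.

>>> {"fn": "jog_arm", "kwargs": {
  "motion": [
    [0,0,-0.18,0,0,-40,60],
    [0,0,-0.36,0,40,-40,75],
    [0,0,-0.54,0,80,-40,75],
    [0,0,-0.72,0,120,-40,75],
    [0,0,-0.9,0,160,-40,75],
    [0,0,-1.08,0,200,-40,75],
    [0,0,-1.26,0.5,237,-40,75],
    [0,0,-1.44,0.5,237,-20,75],
    [0,0,-1.57,0.5,237,-16,75],
    [0,0,-1.57,0.5,237,-16,75]
  ]
}}

```text
t: 19.85
eef_pos: [0.5747, -0.3773, 0.159]
tool_rot: [-0.002, 0.729, 0.685, -0.0]
contact_force: [-0.8, 0.2, -0.7]
gripper_width: 0.878
grasp_force: 0.0
```

```bash
python3 plan.py .5747 -.377 .045 -.06
```

```text
[-0.003 -0.002 -0.002] [  0.    0.3 114. ]
t 19.85 pos [ 0.5747 -0.3773  0.159 ] w 75.0 yawY -0.062 q [ 0.7   0.56 -0.3   1.55  0.18  1.07  0.29] F [-0.8  0.2 -0.7]
```

>>> {"fn": "jog_arm", "kwargs": {
  "motion": [
    [0,0,0,0,0,50,75],
    [0,0,0,0,0,95,75],
    [0,0,0,0,0,114,75],
    [0,0,0,0,0,114,60],
    [0,0,0,0,0,114,45],
    [0,0,0,0,0,114,40],
    [0,0,0,0,0,114,40],
    [0,0,0,0,0,114,40],
    [0,0,0,0,0,95,40],
    [0,0,0,0,0,50,40]
  ]
}}

```text
t: 21.1
eef_pos: [0.5737, -0.3766, 0.1101]
tool_rot: [-0.003, 0.728, 0.685, -0.001]
contact_force: [1.1, -0.6, 0.5]
gripper_width: 0.468
grasp_force: 0.0
```

```bash
python3 plan.py .43 -.40 .13 -.06 .43 -.40 .0253 -.06
python3 - <<'E'
from h import *
p=shot('scene');i=cv2.cvtColor(p['pixels'],cv2.COLOR_RGB2BGR)[120:240,270:430]
cv2.imwrite('pics/14.png',cv2.resize(i,(800,600),interpolation=3))
E
```

```text
[-0.005 -0.002 -0.   ] [ -31.9 -142.1  -19.3]
[-0.005 -0.002 -0.   ] [ -32.2 -141.6   85.4]
t 21.1 pos [ 0.5737 -0.3766  0.1101] w 39.9 yawY -0.06 q [ 0.69  0.61 -0.29  1.59  0.2   0.98  0.28] F [ 1.1 -0.6  0.5]
```

View pics/14.png

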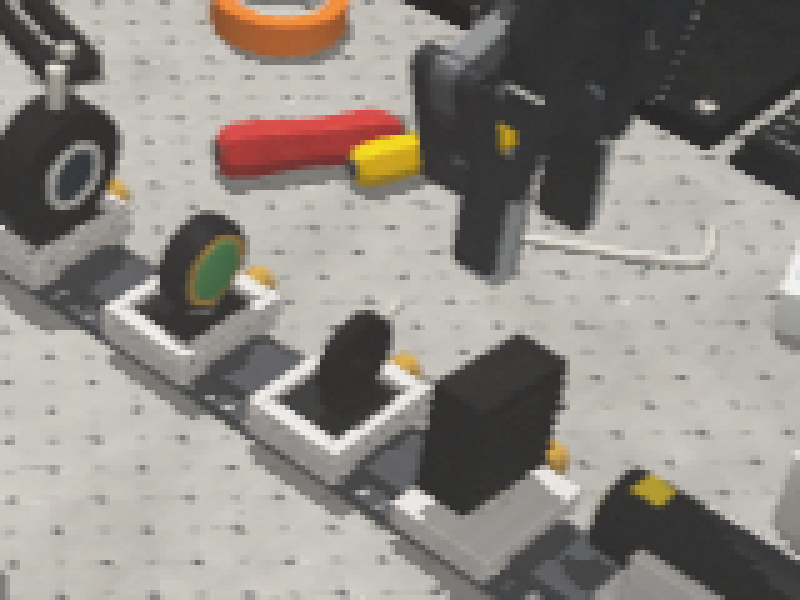

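That was not a hold: the opening reads 39.9 mm with no pad force, and the block still stands on its platform at about (368,205). The pads probably slid off its upper edge. My 14 pictures are used up (I have viewed 15, one over the limit), so from here I work by numbers only.

```bash
cat > chk.py <<'E'
from fit import *
p,q=shot('scene'),shot('top')
print('block',[fit([c],'block',[.5745,-.377,1.5],.02) for c in(p,)],[(round(d['score'],2),np.round(at_z(c,d['xy'],.053),3)) for c in(p,q) for d in bot.tip_of('block_center',c)[:2]])
print('power',fit([p],'power',[.589,-.141,1.6],.02),'iris',fit([p],'iris',[.582,-.307,1.6],.02))
E
python3 chk.py; python3 plan.py .5747 -.377 .03 -.06
```

```text
block [(array([ 0.5749, -0.3761,  1.6036]), np.float64(0.14))] [(0.74, array([ 0.576, -0.379,  0.053])), (0.26, array([ 0.581, -0.231,  0.053]))]
power (array([ 0.5879, -0.1424,  1.6912]), np.float64(0.12)) iris (array([ 0.5796, -0.3104,  1.6576]), np.float64(0.14))
[-0.  0. -0.] [ 0.6 -0.7 81.5]
t 21.35 pos [ 0.5754 -0.3776  0.1115] w 40.1 yawY -0.06 q [ 0.69  0.61 -0.29  1.58  0.2   0.98  0.27] F [-0.   0.3 -1.1]
```

The block has not moved. I'll open, go 15 mm lower and close fully, then check before lifting.

>>> {"fn": "jog_arm", "kwargs": {
  "motion": [
    [0,0,0,0.5,-0.5,0,75],
    [0,0,0,0.5,-0.5,0,75],
    [0,0,0,0.5,-0.5,0,75],
    [0,0,0,0.5,-0.5,30,75],
    [0,0,0,0.5,-0.5,60,75],
    [0,0,0,0.5,-0.5,81,75],
    [0,0,0,0.5,-0.5,81,60],
    [0,0,0,0.5,-0.5,81,45],
    [0,0,0,0.5,-0.5,81,30],
    [0,0,0,0.5,-0.5,81,10]
  ]
}}

```text
t: 22.6
eef_pos: [0.5755, -0.3773, 0.0308]
tool_rot: [0.0, 0.728, 0.685, 0.0]
contact_force: [-0.1, 0.2, -0.4]
gripper_width: 0.572
grasp_force: 62.7
```

>>> {"fn": "jog_arm", "kwargs": {
  "motion": [
    [0,0,0,0,0,0,10],
    [0,0,0,0,0,0,10]
  ]
}}

```text
t: 22.85
eef_pos: [0.5755, -0.3773, 0.0307]
tool_rot: [0.0, 0.728, 0.685, 0.0]
contact_force: [-0.7, -0.0, 2.7]
gripper_width: 0.573
grasp_force: 63.0
```

It is held now (49 mm, 63 N). Lift it and carry it to the free spot where the iris stood.

>>> {"fn": "jog_arm", "kwargs": {
  "motion": [
    [0,0,0,0,0,-20,10],
    [0,0,0,0,0,-60,10],
    [0,0,0,0,0,-90,10],
    [0,0,0,-5,-30,-90,10],
    [0,0,0,-15,-70,-90,10],
    [0,0,0,-25,-110,-90,10],
    [0,0,0,-32,-142,-90,10],
    [0,0,0,-32,-142,-60,10],
    [0,0,0,-32,-142,-30,10],
    [0,0,0,-32,-142,-30,10]
  ]
}}

```text
t: 24.1
eef_pos: [0.4302, -0.3994, 0.0592]
tool_rot: [-0.002, 0.728, 0.685, -0.0]
contact_force: [-0.4, 0.1, -2.0]
gripper_width: 0.574
grasp_force: 62.7
```

```bash
python3 plan.py .43 -.40 .011 -.06
python3 - <<'E'
from fit import *
p=shot('scene');e=bot.get_obs()['eef_pos']
print([(z,fit([p],'block',[e[0],e[1],1.5],e[2]+z,50)) for z in(-.0107,-.03)],e[:2])
E
```

```text
[-0.003 -0.002 -0.   ] [-0.7 -0.  48.2]
t 24.1 pos [ 0.4302 -0.3994  0.0592] w 49.0 yawY -0.06 q [ 0.86  0.53 -0.29  1.87  0.2   0.78  0.4 ] F [-0.4  0.1 -2. ]
[(-0.0107, (array([ 0.4613, -0.4804,  3.0117]), np.float64(1.0))), (-0.03, (array([ 0.4627, -0.4795,  2.9374]), np.float64(1.0)))] [ 0.43137675 -0.40015469]
```

Still held. Lower it gently, open and retreat.

>>> {"fn": "jog_arm", "kwargs": {
  "motion": [
    [0,0,0,0,0,20,10],
    [0,0,0,0,0,35,10],
    [0,0,0,0,0,43,10],
    [0,0,0,0,0,46,10],
    [0,0,0,0,0,48,10],
    [0,0,0,0,0,48,10]
  ]
}}

```text
t: 24.9
eef_pos: [0.4317, -0.4006, 0.0123]
tool_rot: [0.0, 0.728, 0.685, 0.0]
contact_force: [-0.2, 0.7, -2.1]
gripper_width: 0.567
grasp_force: 62.8
```

>>> {"fn": "jog_arm", "kwargs": {
  "motion": [
    [0,0,0,0,0,0,70],
    [0,0,0,0,0,0,75],
    [0,0,0,0,0,0,75],
    [0,0,0,0,0,0,75],
    [0,0,0,0,0,-40,75],
    [0,0,0,0,0,-90,75],
    [0,0,0,0,0,-150,75],
    [0,0,0,-60,0,-180,75],
    [0,0,0,-120,0,-180,75],
    [0,0,0,-180,0,-180,75]
  ]
}}

```text
t: 26.15
eef_pos: [0.4207, -0.5822, 0.1934]
tool_rot: [0.001, 0.728, 0.686, -0.0]
contact_force: [1.2, 0.2, 0.3]
gripper_width: 0.879
grasp_force: 0.0
```

```bash
python3 plan.py
python3 - <<'E'
from fit import *
p,q=shot('scene'),shot('top')
print('block',[fit([c],'block',[.43,-.4,1.5],0) for c in(p,q)],[(round(d['score'],2),np.round(at_z(c,d['xy'],.033),3)) for c in(p,q) for d in bot.tip_of('block_center',c)[:1]])
print('power',fit([p],'power',[.589,-.141,1.6],.02),'iris',fit([p],'iris',[.582,-.307,1.6],.02))
for n,z in(('lens_center',.048),('dropper_bottle',0),('lens_case',0)):
  print(n,[(round(d['score'],2),np.round(at_z(c,d['xy'],z),3)) for c in(p,q) for d in bot.tip_of(n,c)[:1]])
E
```

```text
t 26.15 pos [ 0.4207 -0.5822  0.1934] w 75.0 yawY -0.06 q [ 1.03  0.57 -0.26  1.44  0.15  1.15  0.69] F [1.2 0.2 0.3]
block [(array([ 0.4291, -0.401 ,  1.6504]), np.float64(0.7)), (array([ 0.4322, -0.4023,  1.4822]), np.float64(0.12))] [(0.57, array([ 0.431, -0.4  ,  0.033])), (0.57, array([ 0.433, -0.398,  0.033]))]
power (array([ 0.5879, -0.1424,  1.6912]), np.float64(0.12)) iris (array([ 0.5794, -0.3108,  1.6344]), np.float64(0.16))
lens_center [(0.56, array([ 0.6  , -0.221,  0.048])), (0.58, array([ 0.59 , -0.233,  0.048]))]
dropper_bottle [(0.8, array([ 0.424, -0.241,  0.   ])), (0.77, array([ 0.431, -0.24 ,  0.   ]))]
lens_case [(0.82, array([ 0.429, -0.083,  0.   ])), (0.72, array([ 0.432, -0.085,  0.   ]))]
```

Run:
```python
from fit import *
p,q=shot('scene'),shot('top')
for n,x in(('power',[.589,-.141,1.55]),('lens',[.585,-.2275,1.55]),('iris',[.582,-.307,1.55])):
    for t in(35,45,62):
        try: print(n,t,fit([q],n,x,.02,t),fit([p],n,x,.02,t))
        except Exception as e: print(n,t,e)
# gray of block vs. surroundings in scene
u=proj(p,[.431,-.4,.033]).astype(int);print(p['pixels'].max(2)[u[1]-28:u[1]+28:4,u[0]-28:u[0]+28:4])
# window ellipse of power: whitish ring pixels
u=proj(p,[.587,-.152,.051]).astype(int);g=p['pixels'][u[1]-16:u[1]+16,u[0]-16:u[0]+16].min(2)
print(u)
```

```text
power 35 attempt to get argmax of an empty sequence
power 45 attempt to get argmax of an empty sequence
power 62 (array([ 0.5902, -0.1441,  1.6024]), np.float64(0.44)) (array([ 0.588 , -0.1423,  1.6895]), np.float64(0.12))
lens 35 attempt to get argmax of an empty sequence
lens 45 attempt to get argmax of an empty sequence
lens 62 (array([ 0.5835, -0.227 ,  1.364 ]), np.float64(0.33)) (array([ 0.5777, -0.2225,  2.2243]), np.float64(1.18))
iris 35 attempt to get argmax of an empty sequence
iris 45 attempt to get argmax of an empty sequence
iris 62 (array([ 0.5764, -0.3062,  2.2911]), np.float64(0.43)) (array([ 0.5796, -0.3103,  1.6527]), np.float64(0.15))
[[166 189 165 202 200 196 192 141 207 190 197 196 191 130]
 [193 203 198 198 195 202 203 204 204 200 206 201 198 193]
 [195 197 198 199 199 201 202 202 202 200 202 201 196 199]
 [203 199 194 206 200 198 204 187  63  62 126 200 187 208]
 [199 203 204 203 201 205 115  64  65  63  64  90 195 199]
 [197 206 204 186 201  66  66  64  66  63  56 114 197 201]
 [204 207 206 205  59  66  65  63  64  55  57 173 202 205]
 [206 200 195 138  56  56  64  60  58  59  56 199 195 169]
 [201 199 205 201  56  55  57  60  58  57  57 203 202 197]
 [196 140 194 194  58  57  57  58  59  58  86 187 154 195]
 [202 198 200 175  57  57  57  58  58 102 125 195 193 198]
 [198 188 197 194  64  56  58  60 144 120 121 150 197 198]
 [202 195 201 198 121  89  68 124 121 121 124 126 159 197]
 [202 185 201 199 167 123 123 123 120 122 123 190 196 197]]
[283 154]
```

The block stands upright on the table, and the optics, bottle and case read as in place. Handing in.

```bash
python3 -c "
from station import bot
print(bot.hand_in())"
```

```text
the job is handed in; nothing more can be done
None
```

The job is handed in, with no verdict returned: iris, lens and power head (window to the laser) are in the near, middle and far seats, and the beam block was moved last and stands upright on the table in front of the rail; bottle and case show no clear shift, the camera fits on the power head's squareness were loose (0.1–0.2 rad against the 0.22 limit), and I viewed 15 pictures, one over the limit.

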